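Fit the crank of the coffee mill and hold it down

ROBOT

A 7-joint arm with a two-finger parallel gripper is mounted at the origin on the work surface. World frame = base frame: x ahead of the robot, y to its left, z up, the work surface at z = 0. Lengths are in m, angles in rad, forces in N, time in s.
With the tool pointing down it reaches from about 0.4 to 0.85 m from the base axis. Payload 4.5 kg.
Tool frame: the origin (TCP) lies at the centre of the arm's flange, where the gripper is bolted on; the fingertips stand nose_length ahead of it and the grasp point (between the pads) lies 147 mm ahead of it (nose_length is the distance from the TCP to the fingertips, in m); z points along the fingers, y is the line along which they close (so a half turn about z gives the same grasp; the last joint's range is limited). The gripper opens to 88 mm and grips with 3 to 60 N. Pads are 18 mm wide; open, the fingers measure 123 mm over their backs; the gripper's body (75 mm by 187 mm) begins 45 mm behind the grasp point.
Start: joints at [-1.099, 0.689, -0.195, 1.565, 0.157, 0.902, -0.215], TCP at [0.265, 0.566, 0.405] pointing down, gripper open.
Joint ranges: [-3.01, 3.01], [-0.46, 2.08], [-1.47, 1.51], [0.13, 2.56], [-1, 4.14], [0.04, 2.09], [-2.66, 2.66]. Speed limits (rad/s): [2.57, 2.57, 3.14, 3.14, 3.14, 3.14, 3.14].

INTERFACE

Orientations are given as a unit quaternion [x, y, z, w].
In Python, from plant import * gives the robot as it stands.
- The arm moves only by the tool play_rows, never from a script. Its argument "rows" is a list that holds one entry, the list of rows, each a list of 6 numbers: the shift along the tool's x, y, z normalised to -1 to 1, where 1 is 0.5 m, then the turn, a rotation vector about the tool's x, y, z normalised to -1 to 1, where 1 is 0.5 rad. A call has 1 to 20 rows; each row is the pose to reach, as a shift and turn from the pose commanded when the call began, along the tool's axes at that moment; what a row does not reach only later rows make up. A row lasts 1/12 s, in which the tool goes at most 41.7 mm and 7.16 degrees, less where a joint would pass 70% of its speed; a pose out of reach is approached as far as the arm can. A call with a number of a shift or a turn outside -1 to 1 is refused whole. A call with a gripper value outside its range is refused whole. "claw" is the closure, from 0 (fully open) to 1 (shut), set as the call begins (left out, the last holds). The fingers move at their own pace and stop on an object; "squeeze" is the grip in N (left out, the last holds). Time passes only in rows, so rows that repeat a pose let the fingers close. It gives the time, the measured TCP pose, the force, the opening and the grip force at its end, in the units of the state.
- get_state(): the state, without advancing time (a new reading comes with each control period).
- snapshot(name): name is "scene" or "top"; returns a dict with "pixels" (400x640x3 uint8, blue, green, red), "camera_matrix" (3x3 intrinsics, pixels), "world_to_cam" (4x4, takes a point from world to camera coordinates). Camera axes: x right, y down, z forward; pixel columns grow to the right and rows downward; lengths in m; the calibration is good to about 2 mm. A picture is of the moment at which its call begins. There is no depth.
- finish_job(): hands the job in; it is judged then, once.
The state is a dict: "clock": time; "q": joint angles; "qd": joint speeds; "joint_torque": joint torques, N m; "tool_pos": TCP position; "eef_rot": TCP orientation; "contact_force": force on the tool from outside, world axes, zero at the start; "moment": the same for the moment, N m; "opening": opening from 0.0 (shut) to 1.0 (fully open); "finger_force": force on a finger pad.
Only numpy, scipy, OpenCV 4.12 (cv2) and the standard library are available. Lean on these libraries where they do the work, as an engineer would, in place of code of your own. Each camera call takes 0.05 s, during which the arm holds its last target. There are 200 camera calls.

TASK

Fold both half-open flaps of the cardboard carton right back past upright, then lift the mill crank out of the carton by its square-sided grip block. Turn it until its cross-shaped stem matches the cross-shaped hole in the collar on top of the coffee mill, slide it in and press it fully home against the spring, until its round shoulder meets the collar. Finish while still gripping the crank and pressing it fully home (I will then slip the cross pin in), with the flaps still open and without disturbing the crockery and other things on the table.

Things in the scene. Friction and masses are not known exactly. Their poses are not given: they have to be found in the camera images.
- carton: cardboard carton fixed to the table, outside 160 (x) by 200 (y) by 94 mm high (the rim), walls 4 mm, open top; origin at the centre of its underside. Inside is a flat pad, top 40 mm above the table, with a 36 mm square pocket at x 0, y -42 mm where the crank's stem stands loosely. Two flaps are hinged on the long rims at x +78 and -78 mm
- flap_far (a joint): angle (rad) of the flap on the carton's +x rim: 0 closed, level over the carton; 1.57 upright; stop at 2.7, folded out and down. Hinge line along the carton's y at x +78 mm, height 94 mm. Panel 3 mm thick, 68 mm from hinge to free edge, 188 mm wide; moves with well under 1 N and stays where it is left. Starts at 0.7 to 1.1: a closed gripper fits between the two flaps
- flap_near (a joint): the same for the flap hinged on the carton's -x rim (x -78 mm)
- flap_far_edge (a point): middle of the free edge of the flap on the +x rim
- flap_near_edge (a point): middle of the free edge of the flap on the -x rim
- crank: loose steel crank, 0.16 to 0.26 kg, standing stem down in the carton's pad, its shoulder resting on the pad, arm about along the carton's +y. Origin at the stem's foot on its axis, z up the stem, x along the arm. Stem: cross of two bars along x and y, each 28 mm across and 8 mm thick, 28 mm long, the last 6 mm tapering to 24 by 5 mm. Above it, z 28 to 34 mm, a round shoulder 40 mm across
- crank_grip (a point): middle of the crank's flat-sided grip block, on the stem's axis 52 mm above the foot; axes as the crank. Block: 24 mm along x, 20 mm along y (grasp across y), 36 mm high (z 34 to 70 mm from the foot), its top 12 mm below the carton's rim at the start; nothing beside it but the shoulder below
- crank_knob (a point): foot of the upright wooden knob (24 mm thick, 36 mm high) on the end of the crank's arm, 85 mm along x from the stem's axis; the arm is 14 mm wide, 6 mm thick, level with the shoulder, and ends at 92 mm
- mill: wooden coffee mill fixed to the table: foot 175 mm square, box 150 mm square, 102 mm high, with an aluminium dome up to 130 mm; origin at the centre of its underside; drawer on its -x face. The collar stands on the dome
- socket: fixed steel collar on top of the mill, 46 mm square, 34 mm high, does not turn; origin at the centre of its underside, 130 mm above the table; mouth 164 mm above the table. Its upright hole is a cross along the collar's x and y, slots 30.4 mm long, 10.4 mm wide, so the stem enters in any of four directions a quarter turn apart. Its yaw differs from the mill's
- plunger (a joint): how far (m) the spring plunger inside the collar is pushed down: 0 at rest, its top then 16 mm below the mouth; 0.012 when the crank's shoulder meets the collar. The spring pushes back with 4 N at first and 10 N at 0.012, enough to lift the crank again if it is let go
- mug: loose white mug, 72 mm across, 85 mm high, bystander; origin at its underside
- cards: loose stack of paper cards 55 by 85 by 12 mm, bystander; origin at its underside
- jar: loose glass jar, 68 mm across, 95 mm high, bystander; origin at its underside
- cup: loose blue cup, 90 mm across, 60 mm high, bystander; origin at its underside
- bowl: loose white bowl, 120 mm across, 50 mm high, bystander; origin at its underside
- spoon: loose spoon 160 mm long, bystander
There are look-alikes about, which are no part of the job. What is shaped like the crank but red is not meant.

How it is judged:
By the outcome, as a careful person would: the job done as asked, in the order asked, and still so for the second after the job is handed in, while the arm keeps its last pose, push and grip.
It also fails if it takes over 64 s, if anything falls off the work surface, if the arm or the gripper's body presses on something with over 40 N, if the wrist force passes 120 N, or if a joint passes its speed limit or range.

## Working session

There is one attempt and no reset: what is moved stays moved. The work goes in short steps, Python scripts to look and compute and a tool call to move; the robot and the scene stay as the last step left them, time stands still between calls to the robot, and variables do not carry over. Pictures are saved under pics/ and viewed, at most 10 in all, crops included, and the job is handed in when it is done.

Besides the shell and the picture viewer there is one more tool, called after ">>>" as name(argument=value, ...) on one line, values as JSON. play_rows: Moves the arm, as the interface text tells. Its arguments: {"type":"object","properties":{"rows":{"type":"array"},"claw":{"type":"number"},"squeeze":{"type":"number"}},"required":["rows"]}

```bash
ls; mkdir -p pics; python3 - <<'E'
from plant import *
import cv2,numpy as np
s=get_state();print({k:np.round(v,4) for k,v in s.items()})
try: print(nose_length)
except Exception as e: print(e)
for n in("scene","top"):
    d=snapshot(n);cv2.imwrite(f"pics/{n}0.png",d["pixels"]);print(n,np.round(d["camera_matrix"],1).tolist(),np.round(d["world_to_cam"],4).tolist())
    np.savez(f"{n}.npz",K=d["camera_matrix"],T=d["world_to_cam"])
E
```

```text
pics
{'clock': np.float64(0.0), 'q': array([-1.0992,  0.69  , -0.1945,  1.5663,  0.1573,  0.9025, -0.2151]), 'qd': array([ 0.0018,  0.0016, -0.0005,  0.0015, -0.0004,  0.002 ,  0.0006]), 'joint_torque': array([-3.00000e-04, -5.27562e+01, -1.26700e+00, -1.53431e+01,
       -5.26000e-02,  6.30000e-03,  2.00000e-04]), 'tool_pos': array([0.2648, 0.5658, 0.4039]), 'eef_rot': array([ 2.171e-01,  9.761e-01, -9.000e-04, -1.000e-04]), 'contact_force': array([0.8842, 0.2075, 0.6166]), 'moment': array([-0.0011, -0.0325, -0.0357]), 'finger_force': np.float64(0.0), 'opening': np.float64(1.0024)}
0.166
scene [[398.0, 0.0, 319.2], [0.0, 398.0, 210.3], [0.0, 0.0, 1.0]] [[-0.5986, 0.8009, 0.0149, 0.3548], [0.6126, 0.4697, -0.6357, -0.2931], [-0.5162, -0.3714, -0.7718, 1.7186], [0.0, 0.0, 0.0, 1.0]]
top [[433.7, 0.0, 315.3], [0.0, 433.7, 202.0], [0.0, 0.0, 1.0]] [[-0.0013, -1.0, 0.0076, -0.0019], [-0.9914, 0.0003, -0.131, 0.6012], [0.131, -0.0077, -0.9913, 1.3666], [0.0, 0.0, 0.0, 1.0]]
```

View pics/scene0.png

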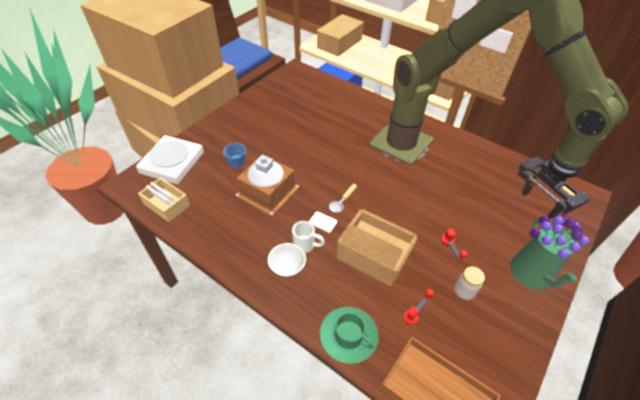

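View pics/top0.png

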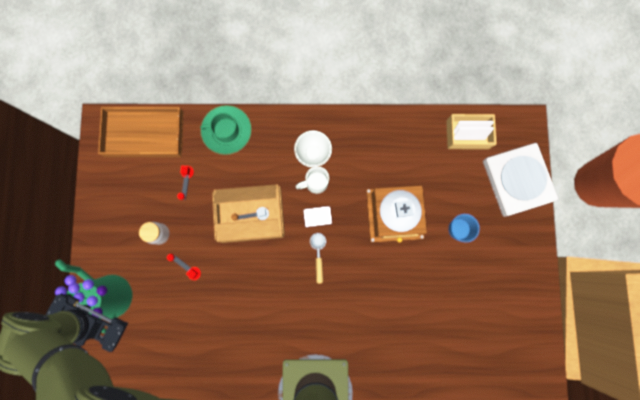

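The top view shows the carton at (248,214), with a grey steel crank inside: block near (263,213), knob near (236,217). The mill is at (397,213). The crank-shaped objects are red ones at (186,182) and (184,266), which are look-alikes, and the grey one in the carton, which fits the description. I'll confirm it in an enlarged crop.

```bash
python3 - <<'E'
import cv2,numpy as np
t=cv2.imread("pics/top0.png");s=cv2.imread("pics/scene0.png")
def c(im,x,y,w=80,h=60,k=5):
    o=cv2.resize(im[y:y+h,x:x+w],None,fx=k,fy=k,interpolation=cv2.INTER_CUBIC)
    for i in range(0,w,10): cv2.putText(o,str(x+i),(i*k,8),0,.3,(0,255,255));cv2.line(o,(i*k,10),(i*k,14),(0,255,255))
    for i in range(0,h,10): cv2.putText(o,str(y+i),(0,i*k+4),0,.3,(0,255,255))
    return o
cv2.imwrite("pics/c1.png",np.vstack([np.hstack([c(t,208,183),c(t,360,183)]),np.hstack([c(s,333,208,80,60),c(s,230,150)])]))
E
```

```text
(no output)
```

View pics/c1.png

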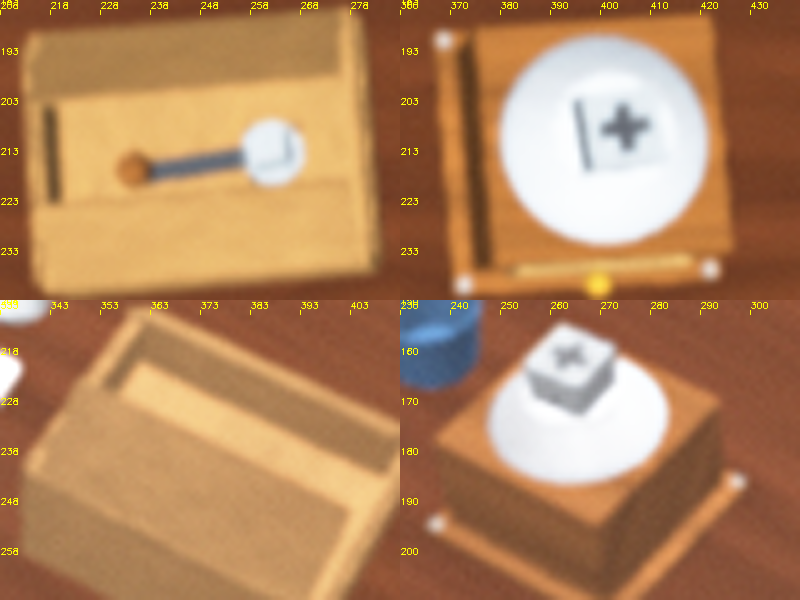

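The grey crank in the carton is confirmed: disc at about (262,213) and knob at about (234,216) in the top view. The collar's cross is at about (404.6,208.2) in the top view and (263,160.6) in the scene view. Next I'll fit the poses.

```bash
cat > h.py <<'E'
import cv2,numpy as np
from scipy.optimize import least_squares,minimize
from scipy.spatial.transform import Rotation as R
C={n:np.load(n+".npz") for n in("scene","top")}
def proj(n,P):
    P=np.atleast_2d(P);c=P@C[n]["T"][:3,:3].T+C[n]["T"][:3,3];p=c@C[n]["K"].T;return p[:,:2]/p[:,2:]
def back(n,uv,z):
    T=C[n]["T"];d=T[:3,:3].T@np.linalg.inv(C[n]["K"])@np.array([uv[0],uv[1],1]);o=-T[:3,:3].T@T[:3,3];return o+d*(z-o[2])/d[2]
def place(p,x,y,yaw):
    p=np.atleast_2d(p).astype(float);c,s=np.cos(yaw),np.sin(yaw)
    return np.c_[x+c*p[:,0]-s*p[:,1],y+s*p[:,0]+c*p[:,1],p[:,2]]
E
python3 - <<'E'
from h import *
for n in C: T=C[n]["T"];print(n,"cam",-T[:3,:3].T@T[:3,3])
g=lambda u,v,ox=208,oy=183:(ox+u/5-.4,oy+v/5-.4)
# collar cross: render-match
a,b=.0152,.0052
cr=np.array([[a,b],[b,b],[b,a],[-b,a],[-b,b],[-a,b],[-a,-b],[-b,-b],[-b,-a],[b,-a],[b,-b],[a,-b]])
cr=np.c_[cr,np.full(12,.164)]
def fit(names,x0,img={}):
    def cost(p):
        e=0
        for n in names:
            im=img[n];uv=proj(n,place(cr,*p))
            c=proj(n,place([[0,0,.164]],*x0))[0].astype(int);w=11 if n=="top" else 8;k=12
            m=np.zeros(((2*w+1)*k,)*2,np.uint8)
            q=((uv-(c-w)+.5)*k-.5)
            cv2.fillPoly(m,[np.round(q*16).astype(np.int32)],255,shift=4)
            m=cv2.GaussianBlur(m.astype(float),(0,0),.7*k)
            m=cv2.resize(m,None,fx=1/k,fy=1/k,interpolation=cv2.INTER_AREA)
            r=im[c[1]-w:c[1]+w+1,c[0]-w:c[0]+w+1].astype(float)
            wt=cv2.dilate((m>20).astype(np.uint8),np.ones((3,3)))>0
            e-=np.corrcoef(m[wt],-r[wt])[0,1]
        return e
    best=None
    for y in np.arange(-.7,.8,.14):
        r=minimize(cost,[x0[0],x0[1],y],method="Nelder-Mead",options=dict(initial_simplex=[[x0[0],x0[1],y],[x0[0]+.004,x0[1],y],[x0[0],x0[1]+.004,y],[x0[0],x0[1],y+.1]]))
        if best is None or r.fun<best.fun:best=r
    return best.x,best.fun
img={n:cv2.cvtColor(cv2.imread(f"pics/{n}0.png"),cv2.COLOR_BGR2GRAY) for n in C}
p0=back("top",(404.6,208.2),.164);p1=back("scene",(263.2,160.6),.164);print("collar",p0,p1)
for ns in(["top"],["scene"],["top","scene"]): print(ns,fit(ns,p0[:2],img))
# carton: outer rim corners read in top crop: order (+x+y),(+x-y),(-x-y),(-x+y)
uv=np.array([g(22,33),g(362,8),g(378,274),g(40,293)])
rim=np.array([[.08,.1,.094],[.08,-.1,.094],[-.08,-.1,.094],[-.08,.1,.094]])
r=least_squares(lambda p:(proj("top",place(rim,*p))-uv).ravel(),[.42,.16,0]);print("carton",r.x,r.fun.round(1))
box=r.x
def edge(sg,a): return [[sg*(.078-.068*np.cos(a)),s*.094,.094+.068*np.sin(a)] for s in(1,-1)]
for nm,sg,e in(("far",1,[g(30,100),g(342,73)]),("near",-1,[g(45,205),g(350,178)])):
    print(nm,[(round(a,1),proj("top",place(edge(sg,a),*box)).round(1).tolist()) for a in(.7,.9,1.1)],np.round(e,1).tolist())
print("pocket",place([[0,-.042,.04]],*box))
print("shoulder",back("top",g(272,153),.044),"knob",back("top",g(133,168),.082),back("top",g(133,168),.076))
E
```

```text
scene cam [1.2789704  0.49189648 1.13468358]
top cam [0.4169431  0.00839666 1.43360191]
collar [ 0.56620687 -0.26490884  0.164     ] [ 0.56839427 -0.26660733  0.164     ]Traceback (most recent call last):
  File "<stdin>", line 30, in <module>
  File "<stdin>", line 25, in fit
    res = _minimize_neldermead(fun, x0, args, callback, bounds=bounds,
                               **options)
    fsim[k] = func(sim[k])
              ~~~~^^^^^^^^
    fx = function(np.copy(x), *(wrapper_args + args))
  File "<stdin>", line 13, in cost
TypeError: place() missing 1 required positional argument: 'yaw'
```

```bash
cat > fitc.py <<'E'
from h import *
g=lambda u,v,ox=208,oy=183:(ox+u/5-.4,oy+v/5-.4)
a,b=.0152,.0052
cr=np.array([[a,b],[b,b],[b,a],[-b,a],[-b,b],[-a,b],[-a,-b],[-b,-b],[-b,-a],[b,-a],[b,-b],[a,-b]])
cr=np.c_[cr,np.full(12,.164)]
def fit(names,x0,img):
    def cost(p):
        e=0
        for n in names:
            im=img[n];uv=proj(n,place(cr,*p))
            c=np.round(proj(n,[x0[0],x0[1],.164])[0]).astype(int);w=9;k=12
            m=np.zeros(((2*w+1)*k,)*2,np.uint8)
            cv2.fillPoly(m,[np.round(((uv-(c-w)+.5)*k-.5)*16).astype(np.int32)],255,shift=4)
            m=cv2.GaussianBlur(m.astype(float),(0,0),.6*k)
            m=cv2.resize(m,(2*w+1,)*2,interpolation=cv2.INTER_AREA)
            r=im[c[1]-w:c[1]+w+1,c[0]-w:c[0]+w+1].astype(float)
            yy,xx=np.mgrid[-w:w+1,-w:w+1];wt=(xx/6.2)**2+(yy/(6.2 if n=="top" else 4.3))**2<=1
            e-=np.corrcoef(m[wt],-r[wt])[0,1]
        return e
    best=None
    for y in np.arange(-.7,.8,.14):
        X=np.array([x0[0],x0[1],y])
        r=minimize(cost,X,method="Nelder-Mead",options=dict(initial_simplex=[X,X+[.004,0,0],X+[0,.004,0],X+[0,0,.1]]))
        if best is None or r.fun<best.fun:best=r
    return best.x.round(4),round(best.fun,3)
E
python3 - <<'E'
from fitc import *
img={n:cv2.cvtColor(cv2.imread(f"pics/{n}0.png"),cv2.COLOR_BGR2GRAY) for n in C}
for ns in(["top"],["scene"],["top","scene"]): print(ns,fit(ns,[.567,-.2655],img))
uv=np.array([g(22,33),g(362,8),g(378,274),g(40,293)])
rim=np.array([[.08,.1,.094],[.08,-.1,.094],[-.08,-.1,.094],[-.08,.1,.094]])
r=least_squares(lambda p:(proj("top",place(rim,*p))-uv).ravel(),[.42,.16,0]);print("carton",r.x,r.fun.round(1))
box=r.x
def edge(sg,a): return [[sg*(.078-.068*np.cos(a)),s*.094,.094+.068*np.sin(a)] for s in(1,-1)]
for nm,sg,e in(("far",1,[g(30,100),g(342,73)]),("near",-1,[g(45,205),g(350,178)])):
    for a in(.7,.9,1.1): print(nm,a,proj("top",place(edge(sg,a),*box)).round(1).tolist(),np.round(e,1).tolist())
print("pocket",place([[0,-.042,.04]],*box))
print("shoulder",back("top",g(272,153),.044),"knob",back("top",g(133,168),.082),back("top",g(133,168),.076))
for n,p in (("mug",(317,178)),("cup",(464,226)),("jar",(150,232)),("cards",(317,216)),("spoonhead",(318,241)),("bowl",(313,148))): print(n,back("top",p,.07 if n in("mug","jar","cup") else .02).round(3))
E
```

```text
['top'] (array([ 0.5669, -0.2649,  0.1241]), np.float64(-0.957))
['scene'] (array([ 0.5685, -0.2653,  0.1444]), np.float64(-0.916))
['top', 'scene'] (array([ 0.5677, -0.2652,  0.1231]), np.float64(-1.854))
carton [0.56019388 0.20779346 0.07221837] [ 2.3  0.5 -1.7  1.  -1.6 -1.2  1.  -0.2]
far 0.7 [[213.9, 205.0], [276.3, 200.5]] [[213.6, 202.6], [276.0, 197.2]]
far 0.9 [[213.0, 201.3], [275.9, 196.8]] [[213.6, 202.6], [276.0, 197.2]]
far 1.1 [[212.3, 197.2], [275.4, 192.7]] [[213.6, 202.6], [276.0, 197.2]]
near 0.7 [[214.6, 222.2], [277.4, 217.6]] [[216.6, 223.6], [277.6, 218.2]]
near 0.9 [[214.0, 225.2], [277.4, 220.6]] [[216.6, 223.6], [277.6, 218.2]]
near 1.1 [[213.6, 228.8], [277.4, 224.2]] [[216.6, 223.6], [277.6, 218.2]]
pocket [[0.56322441 0.16590294 0.04      ]]
shoulder [0.56430804 0.16934339 0.044     ] knob [0.55089579 0.25161709 0.082     ] [0.55149043 0.25269678 0.076     ]
mug [ 0.675 -0.008  0.07 ]
cup [ 0.521 -0.471  0.07 ]
jar [0.503 0.516 0.07 ]
cards [ 0.558 -0.008  0.02 ]
spoonhead [ 0.476 -0.011  0.02 ]
bowl [0.786 0.005 0.02 ]
```

```bash
cat > mv.py <<'E'
from plant import *
from h import *
def rows(pos,yaw,base=None):
    """row numbers to bring TCP to pos, tool pointing down with tool y at world angle yaw; base=(pos,rot) start"""
    s=get_state();p,r=base or (s["tool_pos"],R.from_quat(s["eef_rot"]))
    y=np.array([np.cos(yaw),np.sin(yaw),0]);z=np.array([0,0,-1.]);t=R.from_matrix(np.c_[np.cross(y,z),y,z])
    return np.r_[r.inv().apply(np.array(pos)-p)/.5,(r.inv()*t).as_rotvec()/.5].round(3).tolist()
def tell():
    s=get_state();y=R.from_quat(s["eef_rot"]).apply([0,1,0]);z=R.from_quat(s["eef_rot"]).apply([0,0,1])
    print("t",s["clock"].round(2),"p",s["tool_pos"].round(4),"yaw",round(float(np.arctan2(y[1],y[0])),4),"z",z.round(3),"q",s["q"].round(2),"F",s["contact_force"].round(1),"open",s["opening"].round(3),"ff",s["finger_force"].round(1))
E
python3 - <<'E'
from mv import *
tell();print(rows([.560,.208,.404],.1))
E
```

```text
Traceback (most recent call last):
  File "mv.py", line 10, in tell
    print("t",s["clock"].round(2),"p",s["tool_pos"].round(4),"yaw",round(float(np.arctan2(y[1],y[0])),4),"z",z.round(3),"q",s["q"].round(2),"F",s["contact_force"].round(1),"open",s["opening"].round(3),"ff",s["finger_force"].round(1))
              ^^^^^^^^^^^^^^^^
AttributeError: 'float' object has no attribute 'round'
```

```bash
sed -i 's/s=get_state();y/s={k:np.array(v) for k,v in get_state().items()};y/' mv.py
python3 - <<'E'
from mv import *
tell();print(rows([.560,.208,.404],.1))
E
```

```text
t 0.1 p [0.2649 0.5658 0.404 ] yaw 1.1331 z [-0.001 -0.001 -1.   ] q [-1.1   0.69 -0.19  1.57  0.16  0.9  -0.22] F [ 0.1 -1.  -0.3] open 1.0 ff 0.0
[-0.838, -0.398, 0.001, -0.003, 0.002, 2.066]
```

>>> play_rows(rows=[[[-0.21, -0.1, 0, 0, 0, 0.2], [-0.42, -0.2, 0, 0, 0, 0.5], [-0.838, -0.398, 0, 0, 0, 1], [-0.838, -0.398, 0, 0, 0, 1], [-0.838, -0.398, 0, 0, 0, 1], [-0.838, -0.398, 0, 0, 0, 1], [-0.838, -0.398, 0, 0, 0, 1], [-0.838, -0.398, 0, 0, 0, 1], [-0.838, -0.398, 0, 0, 0, 1], [-0.838, -0.398, 0, 0, 0, 1], [-0.838, -0.398, 0, 0, 0, 1], [-0.838, -0.398, 0, 0, 0, 1], [-0.838, -0.398, 0, 0, 0, 1], [-0.838, -0.398, 0, 0, 0, 1], [-0.838, -0.398, 0, 0, 0, 1], [-0.838, -0.398, 0, 0, 0, 1]]], claw=1, squeeze=10)

```text
clock: 1.43
tool_pos: [0.5588, 0.2104, 0.4046]
eef_rot: [0.45, 0.893, 0.0, -0.001]
contact_force: [0.1, 0.2, -0.0]
opening: 0.003
finger_force: 0.0
```

```bash
python3 - <<'E'
from mv import *
tell();print(rows([.560,.208,.29],.1));print(rows([.560,.208,.276],.1))
E
```

```text
t 1.43 p [0.5588 0.2104 0.4046] yaw 0.6368 z [-0.001  0.001 -1.   ] q [-0.38  0.65 -0.11  1.66  0.08  0.84  0.12] F [ 0.1  0.2 -0. ] open 0.003 ff 0.0
[-0.006, -0.001, 0.229, -0.001, -0.003, 1.074]
[-0.006, -0.001, 0.257, -0.001, -0.003, 1.074]
```

>>> play_rows(rows=[[[-0.006, 0, 0.04, 0, 0, 0.25], [-0.006, 0, 0.08, 0, 0, 0.5], [-0.006, 0, 0.1, 0, 0, 0.75], [-0.006, 0, 0.12, 0, 0, 1], [-0.006, 0, 0.15, 0, 0, 1], [-0.006, 0, 0.18, 0, 0, 1], [-0.006, 0, 0.21, 0, 0, 1], [-0.006, 0, 0.24, 0, 0, 1], [-0.006, 0, 0.257, 0, 0, 1], [-0.006, 0, 0.257, 0, 0, 1], [-0.006, 0, 0.257, 0, 0, 1]]])

```text
clock: 2.35
tool_pos: [0.5615, 0.2067, 0.2762]
eef_rot: [0.658, 0.753, -0.0, -0.0]
contact_force: [0.4, 0.4, 1.2]
opening: 0.003
finger_force: 0.0
```

```bash
python3 - <<'E'
from mv import *
tell();
for d in(.04,.08,.115,-.115): print(d,rows([.560+d*.997,.208+d*.075,.276],.137))
E
```

```text
t 2.35 p [0.5615 0.2067 0.2762] yaw 0.1345 z [-0.001  0.    -1.   ] q [-0.45  0.83  0.03  1.76 -0.04  0.56 -0.25] F [0.4 0.4 1.2] open 0.003 ff 0.0
0.04 [-0.002, 0.077, 0.0, -0.001, -0.001, -0.005]
0.08 [-0.006, 0.157, 0.0, -0.001, -0.001, -0.005]
0.115 [-0.011, 0.227, 0.0, -0.001, -0.001, -0.005]
-0.115 [0.017, -0.232, 0.001, -0.001, -0.001, -0.005]
```

>>> play_rows(rows=[[[0, 0.03, 0, 0, 0, 0], [-0.002, 0.05, 0, 0, 0, 0], [-0.003, 0.07, 0, 0, 0, 0], [-0.004, 0.09, 0, 0, 0, 0], [-0.005, 0.11, 0, 0, 0, 0], [-0.006, 0.13, 0, 0, 0, 0], [-0.007, 0.15, 0, 0, 0, 0], [-0.008, 0.165, 0, 0, 0, 0], [-0.009, 0.18, 0, 0, 0, 0], [-0.009, 0.188, 0, 0, 0, 0], [-0.009, 0.188, 0, 0, 0, 0], [-0.005, 0.12, 0, 0, 0, 0], [0, 0.06, 0, 0, 0, 0], [0, 0, 0, 0, 0, 0], [0.003, -0.03, 0, 0, 0, 0]]])

```text
clock: 3.6
tool_pos: [0.5431, 0.2049, 0.2767]
eef_rot: [0.658, 0.753, -0.001, -0.001]
contact_force: [-0.1, 0.1, -0.4]
opening: 0.007
finger_force: 0.6
```

```bash
python3 - <<'E'
from mv import *
tell();
for d in(-.04,-.08,-.095): print(d,rows([.560+d*.997,.208+d*.075,.276],.137))
E
```

```text
t 3.6 p [0.5431 0.2049 0.2767] yaw 0.1342 z [-0.003 -0.001 -1.   ] q [-0.46  0.81  0.03  1.81 -0.04  0.52 -0.26] F [-0.1  0.1 -0.4] open 0.007 ff 0.6
-0.04 [0.006, -0.046, 0.002, -0.007, 0.0, -0.006]
-0.08 [0.011, -0.125, 0.002, -0.007, 0.0, -0.006]
-0.095 [0.013, -0.155, 0.002, -0.007, 0.0, -0.006]
```

Near flap: out, back to the middle, then up.

>>> play_rows(rows=[[[0.002, -0.02, 0, 0, 0, 0], [0.004, -0.04, 0, 0, 0, 0], [0.006, -0.06, 0, 0, 0, 0], [0.008, -0.08, 0, 0, 0, 0], [0.01, -0.1, 0, 0, 0, 0], [0.011, -0.12, 0, 0, 0, 0], [0.012, -0.135, 0, 0, 0, 0], [0.013, -0.148, 0, 0, 0, 0], [0.014, -0.158, 0, 0, 0, 0], [0.014, -0.158, 0, 0, 0, 0], [0.008, -0.1, 0, 0, 0, 0], [0.003, -0.03, 0, 0, 0, 0], [0, 0.03, -0.05, 0, 0, 0], [0, 0.03, -0.13, 0, 0, 0], [0, 0.03, -0.21, 0, 0, 0], [0, 0.03, -0.25, 0, 0, 0], [0.083, 0.03, -0.25, 0, 0, 0], [0.166, 0.03, -0.25, 0, 0, 0], [0.249, 0.03, -0.25, 0, 0, 0], [0.33, 0.03, -0.25, 0, 0, 0]]])

```text
clock: 5.27
tool_pos: [0.5394, 0.3726, 0.4016]
eef_rot: [0.659, 0.752, 0.0, -0.0]
contact_force: [1.5, 0.2, 0.4]
opening: 0.007
finger_force: 0.0
```

```bash
python3 - <<'E'
from mv import *
tell()
o=[]
for n,x,y,k in(("top",200,165,5),("scene",320,195,4)):
    im=snapshot(n)["pixels"];cv2.imwrite(f"pics/{n}1.png",im);h=80 if n=="top" else 100
    w=400//k;h=500//k
    c=cv2.resize(im[y:y+h,x:x+w],None,fx=k,fy=k,interpolation=cv2.INTER_CUBIC)
    for i in range(0,w,10): cv2.putText(c,str(x+i),(i*k,8),0,.3,(0,255,255))
    for i in range(0,h,10): cv2.putText(c,str(y+i),(0,i*k+4),0,.3,(0,255,255))
    o.append(c)
cv2.imwrite("pics/c2.png",np.hstack(o))
E
```

```text
t 5.27 p [0.5394 0.3726 0.4016] yaw 0.1326 z [ 0.     0.001 -1.   ] q [-0.71  0.73  0.07  1.48 -0.06  0.93 -0.49] F [1.5 0.2 0.4] open 0.007 ff 0.0
```

View pics/c2.png

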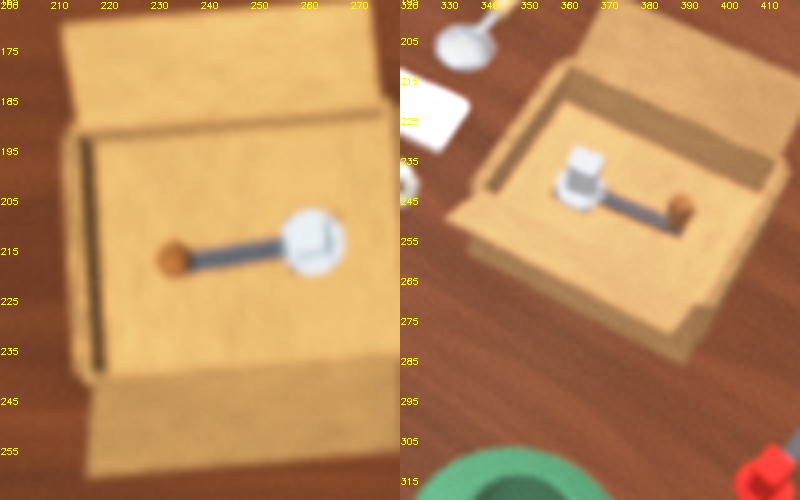

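Both flaps stand well past upright and the crank is clear to reach. In the top view the shoulder is at about (262,213), the arm runs (256.2,214.2) to (238,216.9), and the knob is at (234.4,216.6).

```bash
python3 - <<'E'
from mv import *
g=lambda u,v:(200+u/5-.4,165+v/5-.4)
h=lambda u,v:(320+(u-400)/4-.375,195+v/4-.375)
print("sh",back("top",g(312,242),.044),"blk scene",back("scene",h(585,160),.082),"sh scene",back("scene",h(580,189),.043))
a=back("top",g(283,248),.046);b=back("top",g(192,261.5),.046);d=b-a;print("arm yaw top",np.arctan2(d[1],d[0]))
a=back("scene",h(607,198),.046);b=back("scene",h(680,228),.046);d=b-a;print("arm yaw scene",np.arctan2(d[1],d[0]))
k=back("top",g(174,260),.080);print("knob",k,"scene",back("scene",h(680,205),.082))
from math import *
box=[.560,.208,.075]
rim=[(78,138),(385,112)]
for sg,uv in((1,g(62,25)),(-1,g(88,478))):
    f=lambda a:proj("top",place([[sg*(.078-.068*cos(a)),.094,.094+.068*sin(a)]],*box))[0]
    print(sg,uv,[(x,f(x).round(1).tolist()) for x in(2.2,2.4,2.6)])
# sub-pixel: arm dark mask + bright mask
im=cv2.imread("pics/top1.png").astype(int);sub=im[200:226,228:275]
hsv=cv2.cvtColor(im.astype(np.uint8),cv2.COLOR_BGR2HSV)[200:226,228:275]
m=(hsv[...,1]<60)&(hsv[...,2]>150);ys,xs=np.nonzero(m);print("bright",xs.mean()+228,ys.mean()+200,xs.min()+228,xs.max()+228,ys.min()+200,ys.max()+200)
m=(sub[...,0]>=sub[...,2])&(hsv[...,2]<150);ys,xs=np.nonzero(m);k=(xs+228<255)&(xs+228>237);print("armfit",np.polyfit(xs[k]+228,ys[k]+200,1),k.sum())
p=np.polyfit(xs[k]+228,ys[k]+200,1);a,b=[back("top",(x,np.polyval(p,x)),.046) for x in(254,239)];d=b-a;print("yaw",np.arctan2(d[1],d[0]),a,b)
E
```

```text
sh [0.56495508 0.16935296 0.044     ] blk scene [0.56464903 0.16823699 0.082     ] sh scene [0.56603075 0.16903944 0.043     ]
arm yaw top 1.7187892486135765
arm yaw scene 1.7429988350050185
knob [0.54983623 0.25132274 0.08      ] scene [0.55596177 0.25276283 0.082     ]
1 (212.0, 169.6) [(2.2, [211.5, 174.4]), (2.4, [212.1, 171.7]), (2.6, [212.8, 169.8])]
-1 (217.2, 260.20000000000005) [(2.2, [215.2, 253.2]), (2.4, [216.0, 256.6]), (2.6, [216.9, 259.4])]
bright 261.95652173913044 213.02173913043478 256 268 207 219
armfit [-1.66073019e-01  2.56588157e+02] 27
yaw 1.736283715985951 [0.56021639 0.194725   0.046     ] [0.55220989 0.24266391 0.046     ]
```

```bash
python3 - <<'E'
from mv import *
tell();print(rows([.565,.169,.40],.167),rows([.565,.169,.218],.167))
E
```

```text
t 5.37 p [0.536  0.3799 0.4007] yaw 0.1451 z [-0.003  0.008 -1.   ] q [-0.72  0.74  0.06  1.47 -0.06  0.93 -0.49] F [ 0.  -0.1 -0.6] open 0.005 ff 0.0
[-0.426, -0.004, -0.002, -0.003, -0.016, -0.044] [-0.429, -0.003, 0.362, -0.003, -0.016, -0.044]
```

>>> play_rows(rows=[[[-0.07, 0, 0, 0, 0, -0.02], [-0.14, 0, 0, 0, 0, -0.04], [-0.21, -0.002, 0, 0, 0, -0.044], [-0.28, -0.003, 0, 0, 0, -0.044], [-0.35, -0.004, 0, 0, 0, -0.044], [-0.4, -0.004, 0, 0, 0, -0.044], [-0.428, -0.004, 0.03, 0, 0, -0.044], [-0.428, -0.004, 0.08, 0, 0, -0.044], [-0.428, -0.004, 0.13, 0, 0, -0.044], [-0.428, -0.004, 0.15, 0, 0, -0.044], [-0.428, -0.004, 0.15, 0, 0, -0.044], [-0.428, -0.004, 0.15, 0, 0, -0.044]]], claw=0.35)

```text
clock: 6.37
tool_pos: [0.5663, 0.1586, 0.3263]
eef_rot: [0.65, 0.76, -0.0, -0.0]
contact_force: [0.1, 0.1, 0.9]
opening: 0.653
finger_force: 0.0
```

```bash
python3 - <<'E'
from mv import *
tell();print(rows([.565,.169,.218],.167))
E
```

```text
t 6.37 p [0.5663 0.1586 0.3263] yaw 0.1554 z [-0. -0. -1.] q [-0.37  0.74  0.03  1.76 -0.03  0.64 -0.17] F [0.1 0.1 0.9] open 0.653 ff 0.0
[0.021, 0.001, 0.217, -0.001, -0.0, -0.023]
```

>>> play_rows(rows=[[[0.021, 0.001, 0.03, 0, 0, -0.023], [0.021, 0.001, 0.06, 0, 0, -0.023], [0.021, 0.001, 0.09, 0, 0, -0.023], [0.021, 0.001, 0.12, 0, 0, -0.023], [0.021, 0.001, 0.15, 0, 0, -0.023], [0.021, 0.001, 0.17, 0, 0, -0.023], [0.021, 0.001, 0.19, 0, 0, -0.023], [0.021, 0.001, 0.205, 0, 0, -0.023], [0.021, 0.001, 0.217, 0, 0, -0.023], [0.021, 0.001, 0.217, 0, 0, -0.023], [0.021, 0.001, 0.217, 0, 0, -0.023]]])

```text
clock: 7.28
tool_pos: [0.5652, 0.1689, 0.2178]
eef_rot: [0.646, 0.763, 0.0, 0.0]
contact_force: [-0.5, 0.0, 0.3]
opening: 0.65
finger_force: 0.0
```

```bash
python3 - <<'E'
from mv import *
tell()
E
```

```text
t 7.28 p [0.5652 0.1689 0.2178] yaw 0.1665 z [ 0.  0. -1.] q [-0.38  0.91  0.01  1.8  -0.03  0.43 -0.18] F [-0.5  0.   0.3] open 0.65 ff 0.0
```

>>> play_rows(rows=[[[0, 0, 0, 0, 0, 0], [0, 0, 0, 0, 0, 0], [0, 0, 0, 0, 0, 0], [0, 0, 0, 0, 0, 0], [0, 0, 0, 0, 0, 0], [0, 0, 0, 0, 0, 0], [0, 0, 0, 0, 0, 0], [0, 0, 0, 0, 0, 0]]], claw=1, squeeze=40)

```text
clock: 7.95
tool_pos: [0.565, 0.1689, 0.2179]
eef_rot: [0.646, 0.763, 0.0, -0.0]
contact_force: [0.1, 0.0, 2.4]
opening: 0.224
finger_force: 40.0
```

```bash
python3 - <<'E'
from mv import *
tell()
E
```

```text
t 7.95 p [0.565  0.1689 0.2179] yaw 0.1665 z [ 0.  0. -1.] q [-0.38  0.91  0.01  1.8  -0.03  0.43 -0.18] F [0.1 0.  2.4] open 0.224 ff 40.0
```

>>> play_rows(rows=[[[0, 0, -0.01, 0, 0, 0], [0, 0, -0.03, 0, 0, 0], [0, 0, -0.06, 0, 0, 0], [0, 0, -0.1, 0, 0, 0], [0, 0, -0.15, 0, 0, 0], [0, 0, -0.2, 0, 0, 0], [0, 0, -0.25, 0, 0, 0], [0, 0, -0.3, 0, 0, 0], [0, 0, -0.35, 0, 0, 0], [0, 0, -0.39, 0, 0, 0], [0, 0, -0.41, 0, 0, 0], [0, 0, -0.42, 0, 0, 0], [0, 0, -0.42, 0, 0, 0], [0, 0, -0.42, 0, 0, 0]]])

```text
clock: 9.12
tool_pos: [0.5646, 0.1688, 0.4268]
eef_rot: [0.646, 0.763, -0.001, -0.0]
contact_force: [-0.2, -0.1, -1.7]
opening: 0.22
finger_force: 40.0
```

```bash
python3 - <<'E'
from mv import *
tell();print(rows([.5675,-.265,.428],.128))
E
```

```text
t 9.12 p [0.5646 0.1688 0.4268] yaw 0.1666 z [-0.002 -0.001 -1.   ] q [-0.39  0.61  0.04  1.66 -0.03  0.87 -0.18] F [-0.2 -0.1 -1.7] open 0.22 ff 40.0
[-0.857, -0.138, -0.002, -0.004, 0.001, 0.077]
```

>>> play_rows(rows=[[[-0.02, -0.003, 0, 0, 0, 0], [-0.06, -0.01, 0, 0, 0, 0], [-0.12, -0.019, 0, 0, 0, 0], [-0.18, -0.029, 0, 0, 0, 0.02], [-0.24, -0.039, 0, 0, 0, 0.03], [-0.3, -0.048, 0, 0, 0, 0.04], [-0.36, -0.058, 0, 0, 0, 0.05], [-0.42, -0.068, 0, 0, 0, 0.06], [-0.48, -0.077, 0, 0, 0, 0.077], [-0.54, -0.087, 0, 0, 0, 0.077], [-0.6, -0.097, 0, 0, 0, 0.077], [-0.66, -0.106, 0, 0, 0, 0.077], [-0.72, -0.116, 0, 0, 0, 0.077], [-0.77, -0.124, 0, 0, 0, 0.077], [-0.81, -0.13, 0, 0, 0, 0.077], [-0.84, -0.135, 0, 0, 0, 0.077], [-0.857, -0.138, 0, 0, 0, 0.077], [-0.857, -0.138, 0, 0, 0, 0.077], [-0.857, -0.138, 0, 0, 0, 0.077]]])

```text
clock: 10.7
tool_pos: [0.568, -0.2644, 0.4271]
eef_rot: [0.66, 0.751, 0.0, -0.001]
contact_force: [-0.1, 1.1, -2.1]
opening: 0.22
finger_force: 40.0
```

```bash
python3 - <<'E'
from mv import *
from fitc import fit
tell();print(rows([.5675,-.265,.380],.128))
# carried shoulder seen from the scene camera
im=snapshot("scene")["pixels"];cv2.imwrite("pics/scene2.png",im)
s=get_state()
f=np.array([s["tool_pos"][0],s["tool_pos"][1],s["tool_pos"][2]-.206])
P=place(np.array([[.014,0,0],[-.014,0,0],[0,.014,0],[0,-.014,0],[0,0,0],[.02,0,.028],[-.02,0,.028],[0,.02,.028],[0,-.02,.028],[.092,0,.03]])+[0,0,f[2]],f[0],f[1],.128+np.pi/2)
uv=proj("scene",P);print(uv.round(1).tolist())
x,y,k=225,110,8
c=cv2.resize(im[y:y+75,x:x+90],None,fx=k,fy=k,interpolation=cv2.INTER_CUBIC)
for u in uv: cv2.circle(c,tuple(int(v) for v in (u-[x,y]+.5)*k),2,(0,0,255),-1)
cv2.imwrite("pics/c3.png",c)
E
```

```text
t 10.7 p [ 0.568  -0.2644  0.4271] yaw 0.1284 z [-0.001  0.002 -1.   ] q [ 0.36  0.66  0.01  1.54 -0.01  0.94  0.5 ] F [-0.1  1.1 -2.1] open 0.22 ff 40.0
[-0.001, -0.001, 0.094, -0.001, -0.003, 0.001]
[[265.7, 150.0], [258.9, 147.2], [264.7, 146.3], [260.0, 151.0], [262.3, 148.6], [266.5, 144.3], [256.6, 140.3], [264.9, 138.9], [258.1, 145.8], [284.7, 151.3]]
```

View pics/c3.png

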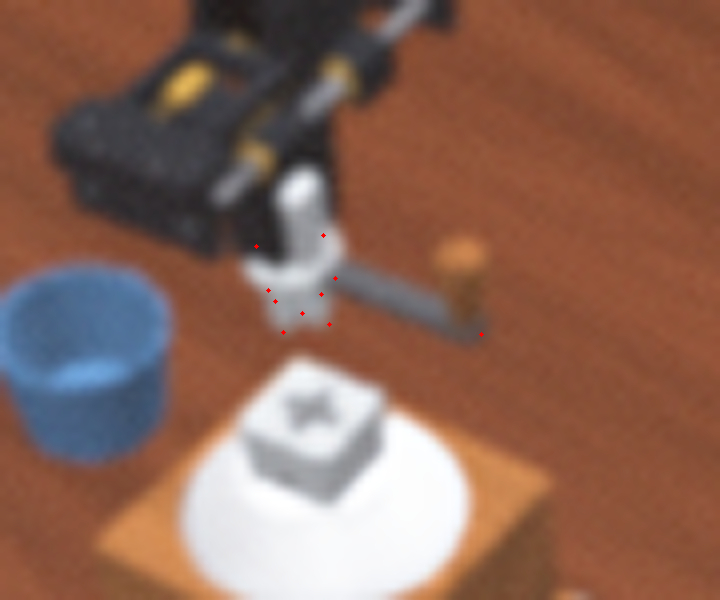

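The stem's foot hangs over the cross to within about 1 mm, and the arm direction agrees with the projection. I'll lower it to about 6 mm into the mouth and check the force.

>>> play_rows(rows=[[[0, 0, 0.02, 0, 0, 0], [-0.001, -0.001, 0.05, 0, 0, 0], [-0.001, -0.001, 0.08, 0, 0, 0], [-0.001, -0.001, 0.1, 0, 0, 0], [-0.001, -0.001, 0.11, 0, 0, 0], [-0.001, -0.001, 0.114, 0, 0, 0], [-0.001, -0.001, 0.118, 0, 0, 0], [-0.001, -0.001, 0.122, 0, 0, 0], [-0.001, -0.001, 0.126, 0, 0, 0], [-0.001, -0.001, 0.126, 0, 0, 0], [-0.001, -0.001, 0.126, 0, 0, 0]]])

```text
clock: 11.67
tool_pos: [0.5676, -0.2657, 0.365]
eef_rot: [0.66, 0.751, 0.0, 0.0]
contact_force: [0.7, -0.7, -2.2]
opening: 0.223
finger_force: 40.0
```

```bash
python3 - <<'E'
from mv import *
tell();print(np.round(get_state()["moment"],2),rows([.5675,-.265,.356],.128))
E
```

```text
t 11.67 p [ 0.5676 -0.2657  0.365 ] yaw 0.1279 z [ 0.001 -0.    -1.   ] q [ 0.36  0.73  0.01  1.61 -0.01  0.8   0.5 ] F [ 0.7 -0.7 -2.2] open 0.223 ff 40.0
[-0.08  0.01 -0.  ] [0.001, -0.0, 0.018, 0.001, 0.0, -0.0]
```

>>> play_rows(rows=[[[0, 0, 0.004, 0, 0, 0], [0, 0, 0.007, 0, 0, 0], [0, 0, 0.01, 0, 0, 0], [0, 0, 0.013, 0, 0, 0], [0, 0, 0.016, 0, 0, 0], [0, 0, 0.018, 0, 0, 0], [0, 0, 0.018, 0, 0, 0], [0, 0, 0.018, 0, 0, 0]]])

```text
clock: 12.33
tool_pos: [0.5676, -0.2657, 0.3556]
eef_rot: [0.66, 0.751, 0.0, -0.0]
contact_force: [0.3, 0.3, -1.4]
opening: 0.224
finger_force: 40.0
```

```bash
python3 - <<'E'
from mv import *
tell();print(np.round(get_state()["moment"],2))
E
```

```text
t 12.33 p [ 0.5676 -0.2657  0.3556] yaw 0.128 z [-0.  0. -1.] q [ 0.36  0.75  0.01  1.62 -0.01  0.78  0.5 ] F [ 0.3  0.3 -1.4] open 0.224 ff 40.0
[-0.05  0.01 -0.02]
```

The stem is 14 mm in without resistance. Now I'll press against the spring with a firmer grip.

>>> play_rows(rows=[[[0, 0, 0.003, 0, 0, 0], [0, 0, 0.006, 0, 0, 0], [0, 0, 0.009, 0, 0, 0], [0, 0, 0.012, 0, 0, 0], [0, 0, 0.015, 0, 0, 0], [0, 0, 0.018, 0, 0, 0], [0, 0, 0.021, 0, 0, 0], [0, 0, 0.024, 0, 0, 0], [0, 0, 0.024, 0, 0, 0], [0, 0, 0.024, 0, 0, 0]]], squeeze=60)

```text
clock: 13.17
tool_pos: [0.5677, -0.2658, 0.3442]
eef_rot: [0.66, 0.751, 0.0, 0.0]
contact_force: [-1.1, 0.9, 6.6]
opening: 0.22
finger_force: 60.0
```

```bash
python3 - <<'E'
from mv import *
tell();print(np.round(get_state()["moment"],2))
E
```

```text
t 13.17 p [ 0.5677 -0.2658  0.3442] yaw 0.1279 z [ 0.001 -0.    -1.   ] q [ 0.36  0.76  0.01  1.62 -0.01  0.76  0.5 ] F [-1.1  0.9  6.6] open 0.22 ff 60.0
[ 0.08  0.37 -0.01]
```

>>> play_rows(rows=[[[0, 0, 0.002, 0, 0, 0], [0, 0, 0.004, 0, 0, 0], [0, 0, 0.006, 0, 0, 0], [0, 0, 0.006, 0, 0, 0], [0, 0, 0.006, 0, 0, 0]]])

```text
clock: 13.58
tool_pos: [0.5677, -0.2658, 0.3419]
eef_rot: [0.66, 0.751, 0.0, 0.001]
contact_force: [-2.4, 0.9, 10.7]
opening: 0.217
finger_force: 60.0
```

>>> play_rows(rows=[[[0, 0, 0.001, 0, 0, 0], [0, 0, 0.002, 0, 0, 0], [0, 0, 0.002, 0, 0, 0], [0, 0, 0.002, 0, 0, 0]]])

```text
clock: 13.92
tool_pos: [0.5677, -0.2657, 0.3418]
eef_rot: [0.66, 0.751, 0.0, 0.001]
contact_force: [-4.8, 2.0, 16.6]
opening: 0.22
finger_force: 60.0
```

>>> play_rows(rows=[[[0, 0, 0.001, 0, 0, 0], [0, 0, 0.001, 0, 0, 0], [0, 0, 0.001, 0, 0, 0], [0, 0, 0.001, 0, 0, 0], [0, 0, 0.001, 0, 0, 0], [0, 0, 0.001, 0, 0, 0]]])

```text
clock: 14.42
tool_pos: [0.5676, -0.2657, 0.3418]
eef_rot: [0.661, 0.751, 0.0, 0.001]
contact_force: [-4.3, 2.8, 19.4]
opening: 0.223
finger_force: 60.0
```

```bash
python3 - <<'E'
from mv import *
tell()
im=snapshot("scene")["pixels"]
a=cv2.resize(im[120:200,225:325],None,fx=5,fy=5,interpolation=cv2.INTER_CUBIC)
b=cv2.resize(im[180:320,220:440],None,fx=1.36,fy=1.36)[:400]
o=np.zeros((400,800,3),np.uint8);o[:,:500]=a;b=b[:,:300];o[:b.shape[0],500:]=b
cv2.imwrite("pics/c4.png",o)
E
```

```text
t 14.42 p [ 0.5676 -0.2657  0.3418] yaw 0.1278 z [ 0.002 -0.001 -1.   ] q [ 0.36  0.76  0.01  1.63 -0.01  0.75  0.5 ] F [-4.3  2.8 19.4] open 0.223 ff 60.0Traceback (most recent call last):
  File "<stdin>", line 6, in <module>
ValueError: could not broadcast input array from shape (190,299,3) into shape (190,300,3)
```

```bash
python3 - <<'E'
from mv import *
im=snapshot("scene")["pixels"]
a=cv2.resize(im[120:200,225:325],(500,400),interpolation=cv2.INTER_CUBIC)
b=cv2.resize(im[180:320,220:440],(300,190))
o=np.zeros((400,800,3),np.uint8);o[:,:500]=a;o[:190,500:]=b
cv2.imwrite("pics/c4.png",o)
E
```

```text
(no output)
```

View pics/c4.png

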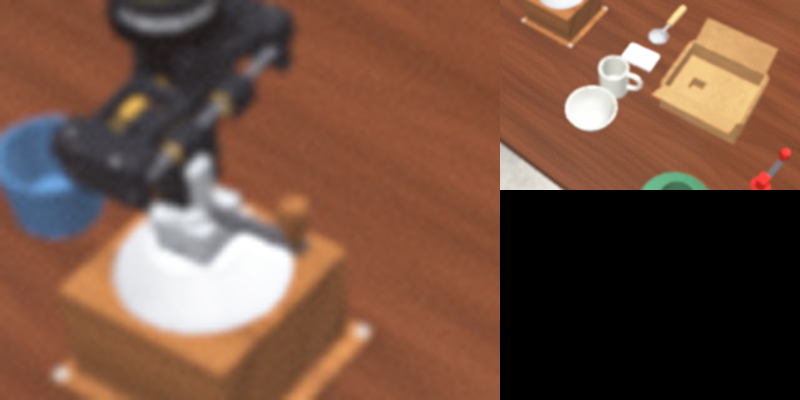

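The shoulder sits flush on the collar (crop about (200,225)), both flaps are open, and nothing else has moved. The push is holding at about 19 N, so I'm handing the job in.

```bash
python3 -c "
from plant import *
print(finish_job())"
```

```text
the job is handed in; nothing more can be done
None
```

The job is handed in: both flaps are folded back to about 2.6 rad, and the crank is seated fully home in the collar, still gripped and pressed down with about 19 N; the last picture showed nothing else disturbed.

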